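# Rock a laser sensor head into its sprung calibration nest

## Robot

A 6-joint arm with a two-finger parallel gripper is mounted at the origin on the work surface. World frame = base frame: x ahead of the robot, y to its left, z up, the work surface at z = 0. Lengths are in m, angles in rad, forces in N, time in s.
With the tool pointing down it reaches from about 0.35 to 0.975 m from the base axis. Payload 4.9 kg.
Tool frame: the origin (TCP) lies midway between the tips of the shut fingers; the grasp point (between the pads) lies 19 mm behind it; z points along the fingers, y is the line along which they close (so a half turn about z gives the same grasp; the last joint's range is limited). The gripper opens to 85 mm and grips with 20 to 120 N. Pads are 22 mm wide; open, the fingers measure 114 mm over their backs; the gripper's body (76 mm by 85 mm) begins 54 mm behind the grasp point. The pads swing forward as they close: fully open they stand 13 mm farther back than shut.
Start: joints at [-1.462, 0.053, 1.613, -0, 1.476, -0.119], TCP at [0.141, -0.609, 0.231] pointing down, gripper open.
Joint ranges: [-3.01, 3.01], [-1.01, 2.22], [0.06, 2.58], [-1.02, 4.17], [0.09, 2.62], [-3.14, 3.14]. Speed limits (rad/s): [2.57, 2.57, 3.14, 3.14, 3.14, 3.14].

## Interface

Orientations are given as a rotation vector (axis times angle).
In Python, from station import ctrl gives the robot as it stands.
- The arm moves only by the shell command python3 -m handwheel 'ROWS' [FORCE]. ROWS is JSON, a list of rows, each an object with "gripper": the gripper command: -1 is fully open, 1 is shut, values between are in proportion; "offset": the shift along the tool's x, y, z in mm, a list of three; "rotation": the turn, a rotation vector about the tool's x, y, z in rad, a list of three. A call has exactly 8 rows; each row is the pose to reach, as a shift and turn from the pose commanded when the call began, along the tool's axes at that moment; what a row does not reach only later rows make up. A row lasts 1/8 s, in which the tool goes at most 62.5 mm and 10.7 degrees, less where a joint would pass 70% of its speed; a pose out of reach is approached as far as the arm can. A call with a gripper value outside its range is refused whole. The fingers move at their own pace and stop on an object; FORCE is the grip in N (left out, the last holds). Time passes only in rows, so rows that repeat a pose let the fingers close, or fill a call up. It gives the time, the measured TCP pose, the force, the opening and the grip force at its end, in the units of the state.
- ctrl.get_obs(): the state, without advancing time (a new reading comes with each control period).
- ctrl.get_image(name): name is "side" or "top"; returns a dict with "image" (480x640x3 uint8, red, green, blue), "fovy" (degrees; the focal length in pixels is half the picture's height over the tangent of half this angle, whatever the lens; pixels are square), "cx", "cy" (the principal point, pixels), "xyz" and "attitude" of the camera in the world. Camera axes: x right, y up, looking along -z (the intrinsics and any distortion apply to the point x, -y, -z); pixel columns grow to the right and rows downward; lengths in m; the calibration is good to about 2 mm. A picture is of the moment at which its call begins. There is no depth.
- ctrl.finish_job(): hands the job in; it is judged then, once.
The state is a dict: "t": time; "q": joint angles; "dq": joint speeds; "effort": joint torques, N m; "tool_pos": TCP position; "tool_rot": TCP orientation; "contact_force": force on the tool from outside, world axes, zero at the start; "wrist_torque": the same for the moment, N m; "opening": finger opening in m; "grip_force": force on a finger pad.
Only numpy, scipy, OpenCV 4.12 (cv2) and the standard library are available. Lean on these libraries where they do the work, as an engineer would, in place of code of your own. Each camera call takes 0.05 s, during which the arm holds its last target. There are 200 camera calls.

## Task

Load the larger black sensor head from the grey tray into the steel calibration nest: tilt it, put its nose end (the end without the socket) in first, push that end gently back against the sprung brass jaw until the tail clears the fixed stop, and rock the tail down so that the head lies flat, fully home on the pocket floor. Feel your way, for the pocket's place along its base is only roughly known; be gentle with the nest, which must never take more than 20 N while the head is still tilted and 40 N in all when pressed home, and leave the other things where they are.

Things in the scene. Friction and masses are not known exactly. Their poses are not given: they have to be found in the camera images.
- sensor: The sensor head to load: black rectangular block 70 mm long (x) x 30 mm wide (y) x 50 mm high (z), 0.15 to 0.3 kg, standing on the tray; origin at the centre of its underside. +x points to its nose end; at the other (tail) end a steel round socket, 13 mm across and 8 mm high, stands on the top face, its axis 24 mm from the origin towards -x. The rest of the top is flat, 50 mm above the origin, and may be pressed.
- nose (a point): Middle of the sensor head's lower nose edge (35 mm from the sensor origin along its +x).
- tail (a point): Middle of the sensor head's lower tail edge (35 mm from the sensor origin along its -x).
- nest: Fixed nest: aluminium base plate 170 (x) x 90 (y) x 12 mm, origin at the centre of its underside, on the table. On it a steel cradle with the pocket, centred in y, is clamped by hand, shifted along the base's x by an unknown -15 to +15 mm (same for stop, walls, jaw) that no pose here tells; see or feel it. It stays put during the work.
- pocket (a point): Point of the base at pocket floor height, 18 mm above the nest origin. About it, plus the unknown x shift: floor level with this point; side walls from x -35 to +30 mm, 32 mm apart inside (1 mm play a side), 12 mm high over the floor, the top 1.5 mm stepped back 1.5 mm as a lead-in.
- stop (a point): Where the foot of the fixed end stop's face would be without the shift: x -35 mm, floor height. The stop is 12 mm high over the floor and 12 mm thick, square edged.
- jaw_rest (a point): Where the sprung jaw's face would rest without the shift: x +31 mm, floor height, so the gap is 4 mm shorter than the head. Brass jaw 26 mm wide, 12 mm high over the floor, square edged; slides only along +x, 12 mm to a hard stop; yields at 3 N, then 0.4 N more per mm (7.8 N at the stop). Housing behind it at x 58 to 68 mm, 12 mm high.
- tray: Grey shallow tray 180 x 120 mm, rim 12 mm high, 5 mm floor and walls, fixed; origin under its centre. Sensor head and gauge block stand on its floor.
- gauge_block: Bystander, to be left alone: steel gauge block 9 x 35 x 30 mm, standing on the tray beside the sensor head
- small_head: Bystander, to be left alone: another, smaller black sensor head 46 x 22 x 36 mm; not the one to load
- collar: Bystander, to be left alone: steel ring, 34 mm across, 14 mm high
- thumb_nut: Bystander, to be left alone: brass knurled nut, 26 mm across, 16 mm high
- jar: Bystander, to be left alone: clear jar with black cap, 48 mm across, 60 mm high
- driver: Bystander, to be left alone: screwdriver lying flat
- wrench: Bystander, to be left alone: wrench lying flat
Mind the look-alikes: they are no part of the job. What is shaped like the sensor but red or turquoise is not meant.

How it is judged:
By the outcome, as a careful person would: the job done as asked, in the order asked, and still so for the second after the job is handed in, with the robot touching nothing.
It also fails if it takes over 67 s, if anything falls off the work surface, if the arm or the gripper's body presses on something with over 40 N, if the wrist force passes 120 N, or if a joint passes its speed limit or range.

## Working session

There is one attempt and no reset: what is moved stays moved. The work goes in short steps, Python scripts to look and compute and a shell command to move; the robot and the scene stay as the last step left them, time stands still between calls to the robot, and variables do not carry over. Pictures are saved under pics/ and viewed, at most 10 in all, crops included, and the job is handed in when it is done.

```bash
ls; mkdir -p pics; python3 - <<'E'
from station import ctrl
import cv2
o=ctrl.get_obs(); print({k:o[k] for k in('t','tool_pos','tool_rot','contact_force','opening')})
for n in('top','side'):
    d=ctrl.get_image(n); print({k:v for k,v in d.items() if k!='image'})
    cv2.imwrite(f'pics/{n}0.png',d['image'][:,:,::-1])
E
```

```text
pics
{'t': 0.0, 'tool_pos': array([ 0.14106436, -0.6082174 ,  0.23004319]), 'tool_rot': array([-3.11916147e+00, -3.56767836e-01,  4.07887306e-05]), 'contact_force': array([ 0.26611018, -0.06347267, -0.87878219]), 'opening': 0.08512145070027022}
{'fovy': 44.2174756096277, 'cx': 315.4759309230287, 'cy': 240.27439006341206, 'xyz': array([ 0.45774079, -0.07752052,  1.23956559]), 'attitude': array([ 0.09216489, -0.08293323, -1.56096678])}
{'fovy': 51.891394298427564, 'cx': 319.44855445314687, 'cy': 236.08780936720805, 'xyz': array([0.20292914, 0.45625941, 0.78066012]), 'attitude': array([ 0.31406708, -0.89327599, -2.3407972 ])}
```

View pics/top0.png

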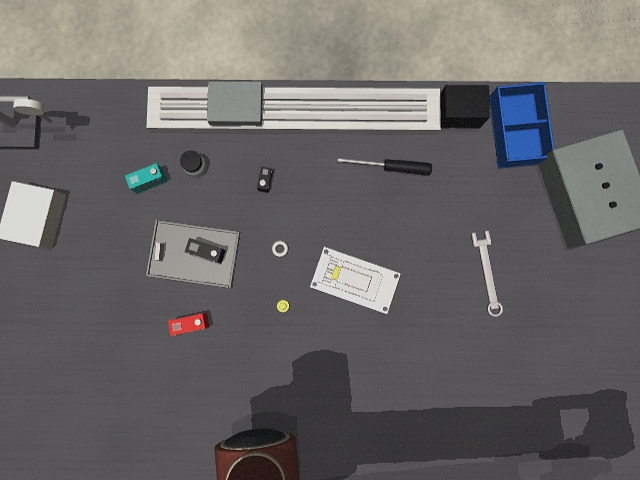

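View pics/side0.png

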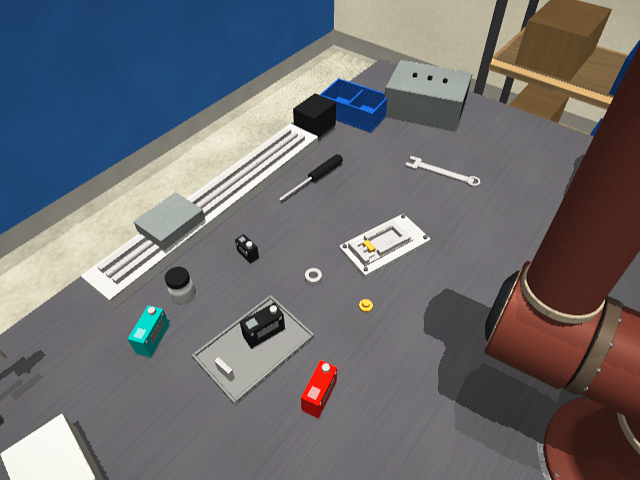

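The top view shows a large black head on the tray at (206,250) with its steel socket at (216,257). The others are a small black head (264,180), a turquoise one (146,178), a red one (188,324) and the nest (355,280), brass jaw at (337,272). Only the tray one is black and the larger, so it fits. I'll confirm it and look at the nest in one crop montage.

```bash
cat > h.py <<'E'
import numpy as np, cv2
from scipy.spatial.transform import Rotation as R
from station import ctrl
def cam(n):
    d=ctrl.get_image(n); d['f']=240/np.tan(np.radians(d['fovy']/2)); d['R']=R.from_rotvec(d['attitude']).as_matrix(); return d
def ray(d,uv):
    u,v=uv; return d['R']@np.array([(u-d['cx'])/d['f'],-(v-d['cy'])/d['f'],-1])
def plane(d,uv,z):
    r=ray(d,uv); return d['xyz']+r*(z-d['xyz'][2])/r[2]
def proj(d,p):
    c=d['R'].T@(np.array(p)-d['xyz']); return np.array([d['cx']+d['f']*c[0]/-c[2], d['cy']-d['f']*c[1]/-c[2]])
def tri(d1,a,d2,b):
    r1,r2=ray(d1,a),ray(d2,b); s=np.linalg.lstsq(np.c_[r1,-r2],d2['xyz']-d1['xyz'],rcond=None)[0]
    p,q=d1['xyz']+r1*s[0],d2['xyz']+r2*s[1]; return (p+q)/2,np.linalg.norm(p-q)
E
python3 - <<'E'
import cv2,numpy as np
t=cv2.imread('pics/top0.png');s=cv2.imread('pics/side0.png')
def c(im,x,y,w,h): return cv2.resize(im[y:y+h,x:x+w],(400,300),interpolation=cv2.INTER_CUBIC)
m=np.vstack([np.hstack([c(t,140,210,112,84),c(t,300,236,112,84)]),np.hstack([c(s,220,280,112,84),c(s,330,203,112,84)])])
cv2.imwrite('pics/m1.png',m)
E
```

```text
(no output)
```

View pics/m1.png

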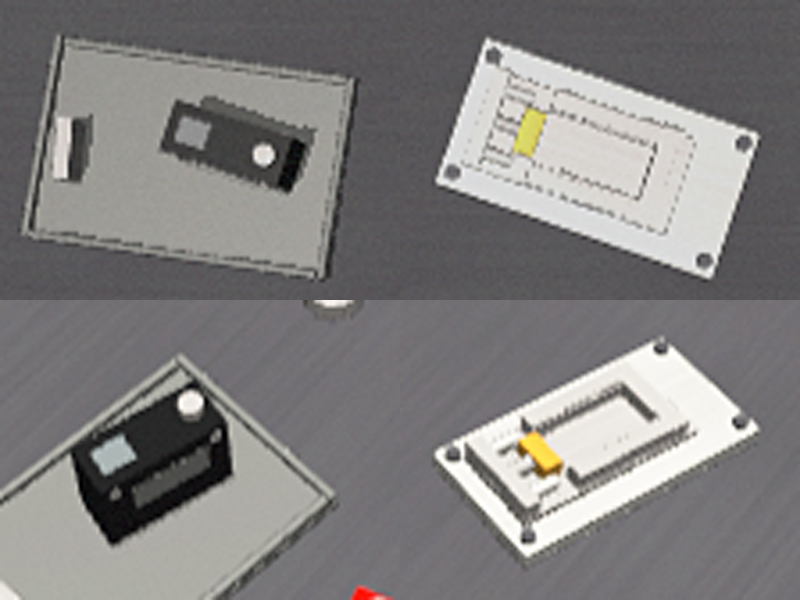

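The crop confirms it: the black head on the tray has its socket at the right end, about (214,253) in the full picture, so the nose points left. The nest's brass jaw is also at its left end, so +x runs the same way for both.

```bash
python3 - <<'E'
from h import *
t=cam('top'); s=cam('side'); k=400/112
T=lambda x,y,ox,oy:((x+.5)/k-.5+ox,(y+.5)/k-.5+oy)
a=lambda x,y:T(x,y,140,210); b=lambda x,y:T(x-400,y,300,236); cS=lambda x,y:T(x,y-300,220,280); dS=lambda x,y:T(x-400,y-300,330,203)
print('socket',plane(t,a(264,154),.063),tri(t,a(264,154),s,cS(190,402)))
c=np.array([plane(t,a(*p),.055) for p in((160,150),(178,100),(292,138),(278,190))])
print(c.round(4),'ctr',c.mean(0)); n=c[:2].mean(0)-c[2:].mean(0); print('sensor yaw',np.degrees(np.arctan2(n[1],n[0])),np.linalg.norm(n))
# nest plate via mask
for d,nm,x0,y0,x1,y1 in((t,'top',300,236,412,320),(s,'side',330,203,442,287)):
    im=d['image'][y0:y1,x0:x1].astype(int); m=((im.min(2)>130)|((im[:,:,0]-im[:,:,2])>60)).astype(np.uint8)
    m=cv2.morphologyEx(m,cv2.MORPH_CLOSE,np.ones((7,7)));cs=max(cv2.findContours(m,0,2)[0],key=cv2.contourArea)
    if nm=='top':
        q=np.array([plane(d,p[0]+[x0,y0],.012)[:2] for p in cs],np.float32)*1000
        r=cv2.minAreaRect(q); print('plate',r)
cor=np.array([plane(t,b(*p),.012) for p in((487,38),(760,133),(713,280),(436,183))]); print(cor.round(4))
ctr=cor.mean(0); e=cor[[0,3]].mean(0)-cor[[1,2]].mean(0); print('L',np.linalg.norm(e)); e/=np.linalg.norm(e); print('nest ctr',ctr,'yaw',np.degrees(np.arctan2(e[1],e[0])))
# marks along nest x at z=.030 top edges
for nm,p in(('jaw inner top',b(538,133)),('jaw outer',b(516,133)),('stop inner',b(648,172)),('stop outer',b(679,184))):
    print(nm,(plane(t,p,.030)-ctr)[:2]@e[:2]*1000)
for nm,p in(('S jaw inner hi',dS(534,432)),('S jaw in-low',dS(562,466)),('S stop in-hi',dS(625,384)),('S stop in-lo',dS(660,420))):
    print(nm,(plane(s,p,.030)-ctr)[:2]@e[:2]*1000, (plane(s,p,.018)-ctr)[:2]@e[:2]*1000)
# yellow jaw mask
for d,nm in((t,'t'),(s,'s')):
    im=d['image'].astype(int); m=((im[:,:,0]-im[:,:,2])>60)&(im[:,:,1]>110); m[:, :310]=0
    if nm=='s': m[280:]=0; m[:, :350]=0;m[:,420:]=0
    else: m[300:]=0;m[:,390:]=0
    v,u=np.nonzero(m); x=[(plane(d,q,.030)-ctr)[:2]@e[:2]*1000 for q in zip(u,v)]; print(nm,len(u),np.percentile(x,[0,5,50,95,100]))
E
```

```text
socket [0.56284776 0.13369908 0.063     ] (array([0.5624504 , 0.13334557, 0.06370763]), np.float64(0.0007953897148239729))
[[0.5654 0.194  0.055 ]
 [0.5938 0.1847 0.055 ]
 [0.5728 0.1196 0.055 ]
 [0.5433 0.1267 0.055 ]] ctr [0.56881236 0.15622235 0.055     ]
sensor yaw 71.93580130939804 0.06963000055691175
plate ((513.60302734375, -152.27847290039062), (169.10667419433594, 90.23530578613281), 71.12615203857422)
[[ 0.5828 -0.0876  0.012 ]
 [ 0.5285 -0.2467  0.012 ]
 [ 0.4435 -0.219   0.012 ]
 [ 0.498  -0.0586  0.012 ]]
L 0.16872779425765336
nest ctr [ 0.51320052 -0.15296732  0.012     ] yaw 71.19307160538776
jaw inner top 38.256270899159006
jaw outer 50.15853504606917
stop inner -28.388830745798774
stop outer -47.298027875201804
S jaw inner hi 35.96688648917981 28.921758478981005
S jaw in-low 38.15182743730545 31.141627739559393
S stop in-hi -30.637631836561397 -38.74749499616476
S stop in-lo -29.595752347901602 -37.68896009521595
t 75 [37.38170555 38.02786277 43.25006792 48.66364532 49.20298708]
s 73 [35.06926032 36.39967724 41.73638217 47.98260388 52.66083735]
```

Shift is about +6 mm: jaw face at +37, stop at −29. Sensor origin is about (0.569, 0.156), yaw 72°, and nest yaw is 71.2°. First move is halfway, turning the tool −59° about its z.

```bash
cat >> h.py <<'E'
def Rw(yaw,tilt=0): # tool x along yaw, z down, then nose-down tilt (deg)
    c,s=np.cos(np.radians(yaw)),np.sin(np.radians(yaw))
    return R.from_matrix(np.array([[c,s,0],[s,-c,0],[0,0,-1.]]))*R.from_rotvec([0,-np.radians(tilt),0])
def to(p,Rt=None):
    o=ctrl.get_obs(); R0=R.from_rotvec(o['tool_rot'])
    print('t',round(o['t'],2),'pos',o['tool_pos'].round(4),'F',o['contact_force'].round(1),'open',round(o['opening'],4),'grip',round(float(o['grip_force']),1))
    print('offset',(R0.inv().apply(np.array(p)-o['tool_pos'])*1000).round(1),'rot',(R0.inv()*Rt).as_rotvec().round(3) if Rt else '')
E
python3 -m handwheel '[{"gripper":-1,"offset":[42,-46,0],"rotation":[0,0,-0.13]},{"gripper":-1,"offset":[84,-92,0],"rotation":[0,0,-0.26]},{"gripper":-1,"offset":[126,-138,0],"rotation":[0,0,-0.39]},{"gripper":-1,"offset":[168,-184,0],"rotation":[0,0,-0.52]},{"gripper":-1,"offset":[210,-230,0],"rotation":[0,0,-0.65]},{"gripper":-1,"offset":[252,-277,0],"rotation":[0,0,-0.78]},{"gripper":-1,"offset":[295,-324,0],"rotation":[0,0,-0.91]},{"gripper":-1,"offset":[295,-324,0],"rotation":[0,0,-1.03]}]'
python3 -c "
from h import *
to([.5693,.1562,.15],Rw(72))"
```

```text
t: 1.2
tool_pos: [0.3568, -0.2231, 0.2313]
tool_rot: [2.53, 1.862, 0.001]
contact_force: [-0.2, -1.3, 0.1]
opening: 0.0857
grip_force: 0.0
t 1.2 pos [ 0.3568 -0.2231  0.2313] F [-0.2 -1.3  0.1] open 0.0857 grip 0.0
offset [425.2  90.1  81.5] rot [ 0.001 -0.001  0.012]
```

```bash
python3 -m handwheel '[{"gripper":-1,"offset":[60,12,0],"rotation":[0,0,0]},{"gripper":-1,"offset":[120,25,10],"rotation":[0,0,0]},{"gripper":-1,"offset":[180,38,22],"rotation":[0,0,0]},{"gripper":-1,"offset":[240,51,34],"rotation":[0,0,0]},{"gripper":-1,"offset":[300,64,46],"rotation":[0,0,0.01]},{"gripper":-1,"offset":[360,77,58],"rotation":[0,0,0.01]},{"gripper":-1,"offset":[415,88,70],"rotation":[0,0,0.01]},{"gripper":-1,"offset":[425,90,81],"rotation":[0,0,0.012]}]' 80
python3 -c "
from h import *
to([.5693,.1562,.021],Rw(72))
d=cam('side');cv2.imwrite('pics/s1.png',cv2.resize(d['image'][180:400,150:450,::-1],None,fx=2.4,fy=2.4))"
```

```text
t: 2.2
tool_pos: [0.5725, 0.1528, 0.1494]
tool_rot: [-2.548, -1.837, 0.001]
contact_force: [-0.8, -0.9, -0.3]
opening: 0.0854
grip_force: 0.0
t 2.2 pos [0.5725 0.1528 0.1494] F [-0.8 -0.9 -0.3] open 0.0854 grip 0.0
offset [  2.2  -4.  128.4] rot [-0.001 -0.    -0.007]
```

View pics/s1.png

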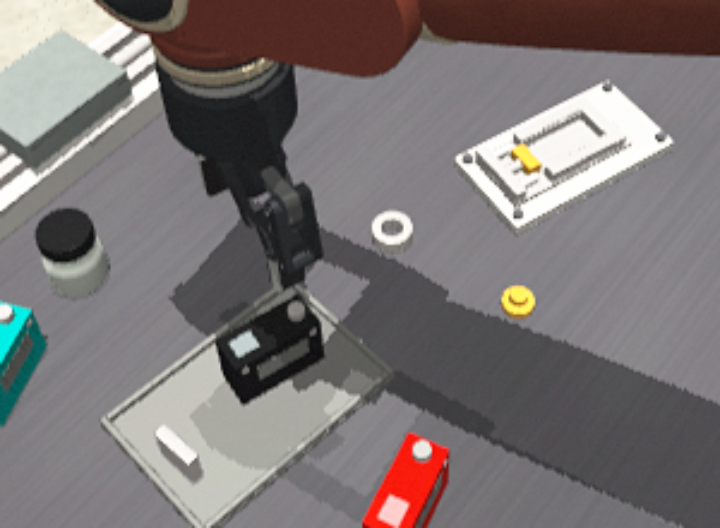

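The picture shows the gripper above the head, socket at (297,310), with fingers well clear of the other things. I'm going down for the grasp.

```bash
python3 -m handwheel '[{"gripper":-1,"offset":[2.2,-4,0],"rotation":[0,0,-0.007]},{"gripper":-1,"offset":[2.2,-4,30],"rotation":[0,0,-0.007]},{"gripper":-1,"offset":[2.2,-4,60],"rotation":[0,0,-0.007]},{"gripper":-1,"offset":[2.2,-4,85],"rotation":[0,0,-0.007]},{"gripper":-1,"offset":[2.2,-4,105],"rotation":[0,0,-0.007]},{"gripper":-1,"offset":[2.2,-4,115],"rotation":[0,0,-0.007]},{"gripper":-1,"offset":[2.2,-4,115],"rotation":[0,0,-0.007]},{"gripper":-1,"offset":[2.2,-4,115],"rotation":[0,0,-0.007]}]' 80
python3 -c "
from h import *
to([.5693,.1562,.022],Rw(72))"
```

```text
t: 3.25
tool_pos: [0.5696, 0.1535, 0.0365]
tool_rot: [2.544, 1.841, 0.003]
contact_force: [-0.3, 0.0, -0.3]
opening: 0.0854
grip_force: 0.0
t 3.25 pos [0.5696 0.1535 0.0365] F [-0.3  0.  -0.3] open 0.0854 grip 0.0
offset [ 2.5 -1.2 14.5] rot [ 0.002 -0.001 -0.004]
```

```bash
python3 -m handwheel '[{"gripper":-1,"offset":[2.5,-1,10],"rotation":[0,0,-0.004]},{"gripper":-1,"offset":[2.5,-1,14.5],"rotation":[0,0,-0.004]},{"gripper":-1,"offset":[2.5,-1,14.5],"rotation":[0,0,-0.004]},{"gripper":0.2,"offset":[2.5,-1,14.5],"rotation":[0,0,-0.004]},{"gripper":1,"offset":[2.5,-1,14.5],"rotation":[0,0,-0.004]},{"gripper":1,"offset":[2.5,-1,14.5],"rotation":[0,0,-0.004]},{"gripper":1,"offset":[2.5,-1,14.5],"rotation":[0,0,-0.004]},{"gripper":1,"offset":[2.5,-1,14.5],"rotation":[0,0,-0.004]}]' 80
python3 -c "
from h import *
to([.5693,.1562,.022],Rw(72))"
```

```text
t: 4.25
tool_pos: [0.5691, 0.1561, 0.0213]
tool_rot: [2.541, 1.846, 0.001]
contact_force: [0.2, 0.4, 1.7]
opening: 0.029
grip_force: 79.4
t 4.25 pos [0.5691 0.1561 0.0213] F [0.2 0.4 1.7] open 0.029 grip 79.4
offset [ 0.1  0.2 -0.7] rot [ 0.001 -0.     0.   ]
```

```bash
cat >> h.py <<'E'
N=np.array([.5134,-.1526]); YAW=71.15; GX,GZ=35.,16.3   # nose in tool frame, mm
def nest(x,y,h): # nest-frame mm -> world, h over pocket floor
    c,s=np.cos(np.radians(YAW)),np.sin(np.radians(YAW)); return np.array([N[0]+(c*x-s*y)/1e3,N[1]+(s*x+c*y)/1e3,.018+h/1e3])
def nose(xn,h,tilt,y=0):
    Rt=Rw(YAW,tilt); to(nest(xn,y,h)-Rt.apply([GX/1e3,0,GZ/1e3]),Rt)
    o=ctrl.get_obs(); R0=R.from_rotvec(o['tool_rot']); w=o['tool_pos']+R0.apply([GX/1e3,0,GZ/1e3])-nest(0,0,0)
    c,s=np.cos(np.radians(YAW)),np.sin(np.radians(YAW)); F=o['contact_force']
    ax=R0.apply([1,0,0]); print('nose now x,y,h',(np.array([c*w[0]+s*w[1],-s*w[0]+c*w[1],w[2]])*1e3).round(1),'tilt',round(np.degrees(np.arcsin(-ax[2])),1),'F nest',np.array([c*F[0]+s*F[1],-s*F[0]+c*F[1],F[2]]).round(1),'M',o['wrist_torque'].round(2))
E
python3 -m handwheel '[{"gripper":1,"offset":[0,0,-20],"rotation":[0,0,0]},{"gripper":1,"offset":[0,0,-50],"rotation":[0,0,0]},{"gripper":1,"offset":[0,0,-80],"rotation":[0,0,0]},{"gripper":1,"offset":[0,0,-110],"rotation":[0,0,0]},{"gripper":1,"offset":[0,0,-130],"rotation":[0,0,0]},{"gripper":1,"offset":[0,0,-130],"rotation":[0,0,0]},{"gripper":1,"offset":[0,0,-130],"rotation":[0,0,0]},{"gripper":1,"offset":[0,0,-130],"rotation":[0,0,0]}]' 80
python3 -c "
from h import *
nose(31,60,15)"
```

```text
t: 5.25
tool_pos: [0.5675, 0.1559, 0.1489]
tool_rot: [-2.54, -1.846, 0.005]
contact_force: [0.1, -0.2, -2.6]
opening: 0.0293
grip_force: 79.1
t 5.25 pos [0.5675 0.1559 0.1489] F [ 0.1 -0.2 -2.6] open 0.0293 grip 79.1
offset [-308.7   44.    46.4] rot [-0.001 -0.26   0.015]
nose now x,y,h [344.4  49.1 114.5] tilt 0.1 F nest [-0.1 -0.2 -2.6] M [ 0.01  0.04 -0.04]
```

```bash
python3 -m handwheel '[{"gripper":1,"offset":[-50,7,0],"rotation":[0,-0.04,0]},{"gripper":1,"offset":[-105,14,0],"rotation":[0,-0.08,0]},{"gripper":1,"offset":[-160,22,0],"rotation":[0,-0.13,0.01]},{"gripper":1,"offset":[-215,30,10],"rotation":[0,-0.18,0.01]},{"gripper":1,"offset":[-265,38,20],"rotation":[0,-0.23,0.015]},{"gripper":1,"offset":[-300,43,30],"rotation":[0,-0.26,0.015]},{"gripper":1,"offset":[-308.7,44,35],"rotation":[0,-0.26,0.015]},{"gripper":1,"offset":[-308.7,44,35],"rotation":[0,-0.26,0.015]}]' 80
python3 - <<'E'
from h import *
nose(31,40,15)
t=cam('top');s=cam('side');nose(31,40,15)
m=np.vstack([cv2.resize(t['image'][230:330,300:420],(720,600))]) 
cv2.imwrite('pics/t2.png',cv2.resize(np.hstack([t['image'][220:340,290:430],s['image'][140:260,320:460]])[:,:,::-1],(800,343),interpolation=cv2.INTER_CUBIC))
E
```

```text
t: 6.25
tool_pos: [0.5144, -0.1508, 0.1147]
tool_rot: [2.42, 1.73, -0.315]
contact_force: [-0.4, -0.5, -2.0]
opening: 0.029
grip_force: 79.1
t 6.25 pos [ 0.5144 -0.1508  0.1147] F [-0.4 -0.5 -2. ] open 0.029 grip 79.1
offset [ 7.6 -0.4 30.9] rot [-0.    -0.003 -0.001]
nose now x,y,h [31.7 -0.4 71.9] tilt 14.8 F nest [-0.6  0.2 -2. ] M [ 0.16 -0.05 -0.01]
t 6.35 pos [ 0.5153 -0.1503  0.1158] F [-0.1  0.8 -2.4] open 0.0286 grip 79.1
offset [ 7.1 -1.2 32.2] rot [ 0.002 -0.003  0.   ]
nose now x,y,h [32.4 -1.1 73.1] tilt 14.9 F nest [ 0.8  0.3 -2.4] M [ 0.23 -0.1   0.  ]
```

View pics/t2.png

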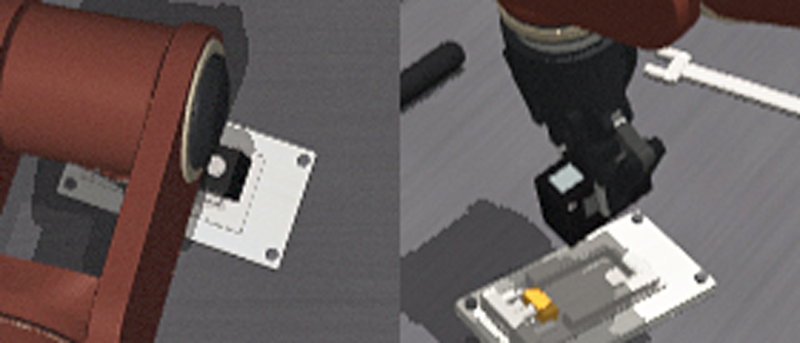

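The top view is mostly hidden by the arm, but the tilt is right, with the socket end up at (217,165). In the side view the nose is over the nest, lower nose edge near (575,243). I'm descending to about 20 mm above the floor and looking again.

```bash
python3 -m handwheel '[{"gripper":1,"offset":[2,-0.8,10],"rotation":[0,0,0]},{"gripper":1,"offset":[5,-0.8,20],"rotation":[0,0,0]},{"gripper":1,"offset":[8,-0.8,35],"rotation":[0,0,0]},{"gripper":1,"offset":[11.5,-0.8,50],"rotation":[0,0,0]},{"gripper":1,"offset":[11.5,-0.8,50],"rotation":[0,0,0]},{"gripper":1,"offset":[11.5,-0.8,50],"rotation":[0,0,0]},{"gripper":1,"offset":[11.5,-0.8,50],"rotation":[0,0,0]},{"gripper":1,"offset":[11.5,-0.8,50],"rotation":[0,0,0]}]' 80
python3 - <<'E'
from h import *
s=cam('side');nose(31,15,15)
x0,y0=350,180;k=8
im=cv2.resize(s['image'][y0:y0+75,x0:x0+100,::-1],None,fx=k,fy=k,interpolation=cv2.INTER_CUBIC)
o=ctrl.get_obs();R0=R.from_rotvec(o['tool_rot'])
q=lambda p:tuple(int(round(v)) for v in (proj(s,p)-[x0,y0]+.5)*k)
for x in(35,-35):
  for y in(-15,15):
    for z in(16.3,-33.7): cv2.circle(im,q(o['tool_pos']+R0.apply(np.array([x,y,z])/1e3)),4,(0,0,255),1)
# expected pocket corners: wall inner tops & jaw face top & stop top
for x in(37.3,-28.7):
  for y in(-13,13): cv2.circle(im,q(nest(x,y,12)),4,(0,255,0),1)
for x in(85,-85):
  for y in(-45,45): cv2.circle(im,q(nest(x,y,-6)),4,(255,0,0),1)
cv2.imwrite('pics/s3.png',im)
E
```

```text
t: 7.35
tool_pos: [0.5144, -0.1527, 0.0652]
tool_rot: [2.417, 1.728, -0.313]
contact_force: [-0.5, 0.2, -3.6]
opening: 0.0287
grip_force: 79.2
t 7.4 pos [ 0.5142 -0.1526  0.0651] F [ 0.   0.2 -3.3] open 0.0286 grip 79.2
offset [ 3.  -0.8  6.7] rot [ 0.003 -0.002 -0.001]
nose now x,y,h [29.9 -0.9 22.3] tilt 14.9 F nest [ 0.2  0.  -3.3] M [ 0.2  -0.1   0.01]
```

View pics/s3.png

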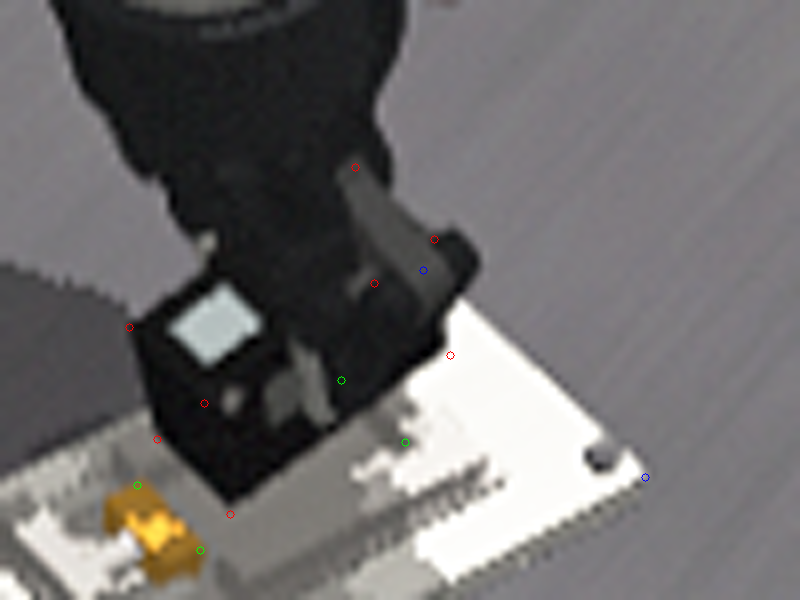

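The picture agrees with the predicted points within about 1 px. The near lower nose corner is at (228,502), about 1.5 mm from its dot, and the jaw face is at (137,482)–(203,550). I'm lowering the nose into the pocket slowly.

```bash
python3 -m handwheel '[{"gripper":1,"offset":[1.5,-0.5,2],"rotation":[0,0,0]},{"gripper":1,"offset":[2.3,-0.5,4],"rotation":[0,0,0]},{"gripper":1,"offset":[2.8,-0.5,6],"rotation":[0,0,0]},{"gripper":1,"offset":[3.3,-0.5,8],"rotation":[0,0,0]},{"gripper":1,"offset":[3.8,-0.5,10],"rotation":[0,0,0]},{"gripper":1,"offset":[4,-0.5,11],"rotation":[0,0,0]},{"gripper":1,"offset":[4.3,-0.5,12],"rotation":[0,0,0]},{"gripper":1,"offset":[4.3,-0.5,12],"rotation":[0,0,0]}]' 80
python3 -c "
from h import *
nose(31,5,15)"
```

```text
t: 8.4
tool_pos: [0.5137, -0.1513, 0.0518]
tool_rot: [2.418, 1.729, -0.314]
contact_force: [0.4, -0.4, -2.1]
opening: 0.0291
grip_force: 79.2
t 8.4 pos [ 0.5137 -0.1513  0.0518] F [ 0.4 -0.4 -2.1] open 0.0291 grip 79.2
offset [1.1 0.1 3.8] rot [ 0.002 -0.002 -0.   ]
nose now x,y,h [30.9  0.   9. ] tilt 14.9 F nest [-0.3 -0.5 -2.1] M [ 0.19 -0.06 -0.  ]
```

```bash
python3 -m handwheel '[{"gripper":1,"offset":[0.25,0,1],"rotation":[0,0,0]},{"gripper":1,"offset":[0.5,0,2],"rotation":[0,0,0]},{"gripper":1,"offset":[0.8,0,3],"rotation":[0,0,0]},{"gripper":1,"offset":[1,0,4],"rotation":[0,0,0]},{"gripper":1,"offset":[1.3,0,5],"rotation":[0,0,0]},{"gripper":1,"offset":[1.5,0,5.8],"rotation":[0,0,0]},{"gripper":1,"offset":[1.5,0,5.8],"rotation":[0,0,0]},{"gripper":1,"offset":[1.5,0,5.8],"rotation":[0,0,0]}]' 80
python3 -c "
from h import *
nose(31,0,15)"
```

```text
t: 9.4
tool_pos: [0.5138, -0.1514, 0.0459]
tool_rot: [2.418, 1.729, -0.314]
contact_force: [-0.1, -0.5, -1.9]
opening: 0.0291
grip_force: 79.2
t 9.4 pos [ 0.5138 -0.1514  0.0459] F [-0.1 -0.5 -1.9] open 0.0291 grip 79.2
offset [0.9 0.  2.9] rot [ 0.002 -0.002 -0.   ]
nose now x,y,h [30.9 -0.   3.1] tilt 14.9 F nest [-0.5 -0.1 -1.9] M [ 0.21 -0.09 -0.03]
```

```bash
python3 -m handwheel '[{"gripper":1,"offset":[0.1,0,0.5],"rotation":[0,0,0]},{"gripper":1,"offset":[0.2,0,0.8],"rotation":[0,0,0]},{"gripper":1,"offset":[0.3,0,1.1],"rotation":[0,0,0]},{"gripper":1,"offset":[0.4,0,1.4],"rotation":[0,0,0]},{"gripper":1,"offset":[0.4,0,1.7],"rotation":[0,0,0]},{"gripper":1,"offset":[0.5,0,1.9],"rotation":[0,0,0]},{"gripper":1,"offset":[0.5,0,1.9],"rotation":[0,0,0]},{"gripper":1,"offset":[0.5,0,1.9],"rotation":[0,0,0]}]' 80
python3 -c "
from h import *
nose(31,0,15)"
```

```text
t: 10.4
tool_pos: [0.5138, -0.1514, 0.0439]
tool_rot: [2.418, 1.729, -0.314]
contact_force: [-0.1, 0.8, -2.2]
opening: 0.0289
grip_force: 79.2
t 10.4 pos [ 0.5138 -0.1514  0.0439] F [-0.1  0.8 -2.2] open 0.0289 grip 79.2
offset [0.4 0.1 1. ] rot [ 0.002 -0.002 -0.   ]
nose now x,y,h [30.9  0.   1.1] tilt 14.9 F nest [ 0.7  0.4 -2.2] M [ 0.27 -0.06 -0.04]
```

Nose is about 1 mm above the floor. Now I'll feel along +x for the jaw.

```bash
python3 -m handwheel '[{"gripper":1,"offset":[1,0,-0.3],"rotation":[0,0,0]},{"gripper":1,"offset":[2,0,-0.5],"rotation":[0,0,0]},{"gripper":1,"offset":[2.9,0,-0.8],"rotation":[0,0,0]},{"gripper":1,"offset":[3.9,0,-1],"rotation":[0,0,0]},{"gripper":1,"offset":[3.9,0,-1],"rotation":[0,0,0]},{"gripper":1,"offset":[3.9,0,-1],"rotation":[0,0,0]},{"gripper":1,"offset":[3.9,0,-1],"rotation":[0,0,0]},{"gripper":1,"offset":[3.9,0,-1],"rotation":[0,0,0]}]' 80
python3 -c "
from h import *
nose(37,1,15)"
```

```text
t: 11.4
tool_pos: [0.5151, -0.1477, 0.0439]
tool_rot: [2.418, 1.729, -0.314]
contact_force: [-0.3, -4.4, -1.6]
opening: 0.0291
grip_force: 79.2
t 11.4 pos [ 0.5151 -0.1477  0.0439] F [-0.3 -4.4 -1.6] open 0.0291 grip 79.2
offset [ 2.1  0.  -0.5] rot [ 0.002 -0.002 -0.   ]
nose now x,y,h [34.9 -0.   1.2] tilt 14.9 F nest [-4.3 -1.2 -1.6] M [-0.44  0.16 -0.08]
```

Jaw contact at −4.3 N, about where the picture put it. I'm pushing back in two steps.

```bash
python3 -m handwheel '[{"gripper":1,"offset":[1,0,-0.3],"rotation":[0,0,0]},{"gripper":1,"offset":[2,0,-0.5],"rotation":[0,0,0]},{"gripper":1,"offset":[2.9,0,-0.8],"rotation":[0,0,0]},{"gripper":1,"offset":[3.9,0,-1],"rotation":[0,0,0]},{"gripper":1,"offset":[4.8,0,-1.3],"rotation":[0,0,0]},{"gripper":1,"offset":[4.8,0,-1.3],"rotation":[0,0,0]},{"gripper":1,"offset":[4.8,0,-1.3],"rotation":[0,0,0]},{"gripper":1,"offset":[4.8,0,-1.3],"rotation":[0,0,0]}]' 80
python3 -c "
from h import *
nose(43,1,15)"
```

```text
t: 12.4
tool_pos: [0.5166, -0.1432, 0.0439]
tool_rot: [2.417, 1.729, -0.315]
contact_force: [-1.6, -6.2, -1.7]
opening: 0.029
grip_force: 79.2
t 12.4 pos [ 0.5166 -0.1432  0.0439] F [-1.6 -6.2 -1.7] open 0.029 grip 79.2
offset [ 3.4  0.  -0.8] rot [ 0.002 -0.001 -0.   ]
nose now x,y,h [39.6 -0.   1.1] tilt 14.9 F nest [-6.4 -0.5 -1.7] M [-0.77  0.21  0.  ]
```

```bash
python3 -m handwheel '[{"gripper":1,"offset":[0.5,0,-0.1],"rotation":[0,0,0]},{"gripper":1,"offset":[1,0,-0.3],"rotation":[0,0,0]},{"gripper":1,"offset":[1.5,0,-0.4],"rotation":[0,0,0]},{"gripper":1,"offset":[2,0,-0.5],"rotation":[0,0,0]},{"gripper":1,"offset":[2.5,0,-0.7],"rotation":[0,0,0]},{"gripper":1,"offset":[2.5,0,-0.7],"rotation":[0,0,0]},{"gripper":1,"offset":[2.5,0,-0.7],"rotation":[0,0,0]},{"gripper":1,"offset":[2.5,0,-0.7],"rotation":[0,0,0]}]' 80
python3 -c "
from h import *
nose(43,1,10)
s=cam('side');cv2.imwrite('pics/s4.png',cv2.resize(s['image'][180:255,340:440,::-1],None,fx=8,fy=8,interpolation=cv2.INTER_CUBIC))"
```

```text
t: 13.4
tool_pos: [0.5173, -0.141, 0.0439]
tool_rot: [2.417, 1.729, -0.316]
contact_force: [-1.0, -6.5, -2.9]
opening: 0.0288
grip_force: 79.2
t 13.4 pos [ 0.5173 -0.141   0.0439] F [-1.  -6.5 -2.9] open 0.0288 grip 79.2
offset [-0.2  0.   3. ] rot [ 0.002  0.087 -0.   ]
nose now x,y,h [41.9 -0.   1.2] tilt 15.0 F nest [-6.4 -1.1 -2.9] M [-0.91  0.26 -0.06]
```

View pics/s4.png

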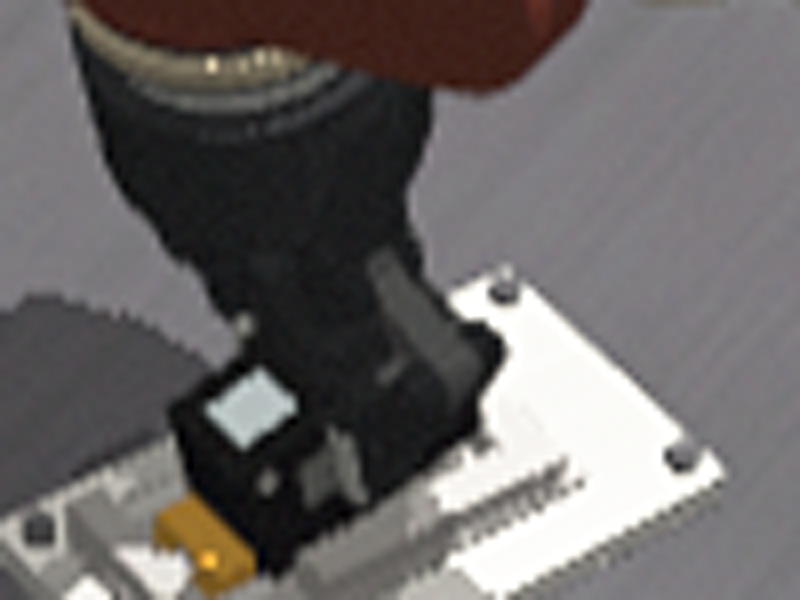

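The picture shows the nose down in the pocket at (260,570), with the jaw pushed back at (205,545) and free of the housing. Next I'll rock the tail down about the nose edge.

```bash
python3 -c "
from h import *
for a in (13,11,9): nose(42.6,1.2,a)"
```

```text
t 13.45 pos [ 0.5174 -0.141   0.044 ] F [-2.2 -5.2 -2.2] open 0.0292 grip 79.2
offset [0.1 0.  1. ] rot [ 0.002  0.034 -0.   ]
nose now x,y,h [41.9 -0.   1.2] tilt 15.0 F nest [-5.6  0.4 -2.2] M [-0.94  0.23 -0.08]
t 13.45 pos [ 0.5174 -0.141   0.044 ] F [-2.2 -5.2 -2.2] open 0.0292 grip 79.2
offset [-0.4  0.   2.3] rot [ 0.002  0.069 -0.   ]
nose now x,y,h [41.9 -0.   1.2] tilt 15.0 F nest [-5.6  0.4 -2.2] M [-0.94  0.23 -0.08]
t 13.45 pos [ 0.5174 -0.141   0.044 ] F [-2.2 -5.2 -2.2] open 0.0292 grip 79.2
offset [-0.8  0.   3.5] rot [ 0.002  0.104 -0.   ]
nose now x,y,h [41.9 -0.   1.2] tilt 15.0 F nest [-5.6  0.4 -2.2] M [-0.94  0.23 -0.08]
```

```bash
python3 -m handwheel '[{"gripper":1,"offset":[0.6,0,0],"rotation":[0,0,0]},{"gripper":1,"offset":[0.4,0,0.5],"rotation":[0,0.017,0]},{"gripper":1,"offset":[0.1,0,1],"rotation":[0,0.034,0]},{"gripper":1,"offset":[-0.1,0,1.7],"rotation":[0,0.052,0]},{"gripper":1,"offset":[-0.4,0,2.3],"rotation":[0,0.07,0]},{"gripper":1,"offset":[-0.6,0,2.9],"rotation":[0,0.087,0]},{"gripper":1,"offset":[-0.8,0,3.5],"rotation":[0,0.104,0]},{"gripper":1,"offset":[-0.8,0,3.5],"rotation":[0,0.104,0]}]' 80
python3 -c "
from h import *
for a in (7,5,3): nose(42.6,1.2,a)"
```

```text
t: 14.45
tool_pos: [0.5167, -0.1428, 0.0404]
tool_rot: [2.475, 1.77, -0.193]
contact_force: [-1.1, -6.1, -4.4]
opening: 0.029
grip_force: 79.0
t 14.45 pos [ 0.5167 -0.1428  0.0404] F [-1.1 -6.1 -4.4] open 0.029 grip 79.0
offset [-0.4  0.1  0.9] rot [ 0.002  0.035 -0.   ]
nose now x,y,h [42.4  0.   0.9] tilt 9.0 F nest [-6.2 -0.9 -4.4] M [-1.01  0.16 -0.03]
t 14.45 pos [ 0.5167 -0.1428  0.0404] F [-1.1 -6.1 -4.4] open 0.029 grip 79.0
offset [-0.9  0.1  2.1] rot [ 0.002  0.07  -0.   ]
nose now x,y,h [42.4  0.   0.9] tilt 9.0 F nest [-6.2 -0.9 -4.4] M [-1.01  0.16 -0.03]
t 14.45 pos [ 0.5167 -0.1428  0.0404] F [-1.1 -6.1 -4.4] open 0.029 grip 79.0
offset [-1.4  0.1  3.4] rot [ 0.002  0.105 -0.   ]
nose now x,y,h [42.4  0.   0.9] tilt 9.0 F nest [-6.2 -0.9 -4.4] M [-1.01  0.16 -0.03]
```

```bash
python3 -m handwheel '[{"gripper":1,"offset":[0,0,0.2],"rotation":[0,0.01,0]},{"gripper":1,"offset":[-0.2,0,0.5],"rotation":[0,0.02,0]},{"gripper":1,"offset":[-0.4,0,0.9],"rotation":[0,0.035,0]},{"gripper":1,"offset":[-0.5,0,1.2],"rotation":[0,0.045,0]},{"gripper":1,"offset":[-0.7,0,1.6],"rotation":[0,0.055,0]},{"gripper":1,"offset":[-0.9,0,2.1],"rotation":[0,0.07,0]},{"gripper":1,"offset":[-0.9,0,2.1],"rotation":[0,0.07,0]},{"gripper":1,"offset":[-0.9,0,2.1],"rotation":[0,0.07,0]}]' 80
python3 -c "
from h import *
for a in (3,1,0): nose(42.6,1,a)"
```

```text
t: 15.45
tool_pos: [0.5163, -0.1437, 0.0383]
tool_rot: [2.511, 1.796, -0.108]
contact_force: [-1.1, -6.4, -5.1]
opening: 0.0289
grip_force: 79.1
t 15.45 pos [ 0.5163 -0.1437  0.0383] F [-1.1 -6.4 -5.1] open 0.0289 grip 79.1
offset [-0.7  0.1  1.3] rot [0.002 0.035 0.   ]
nose now x,y,h [42.8  0.1  1. ] tilt 5.0 F nest [-6.5 -1.  -5.1] M [-1.13  0.23 -0.05]
t 15.45 pos [ 0.5163 -0.1437  0.0383] F [-1.1 -6.4 -5.1] open 0.0289 grip 79.1
offset [-1.2  0.1  2.5] rot [0.002 0.07  0.   ]
nose now x,y,h [42.8  0.1  1. ] tilt 5.0 F nest [-6.5 -1.  -5.1] M [-1.13  0.23 -0.05]
t 15.45 pos [ 0.5163 -0.1437  0.0383] F [-1.1 -6.4 -5.1] open 0.0289 grip 79.1
offset [-1.5  0.1  3.2] rot [0.002 0.087 0.   ]
nose now x,y,h [42.8  0.1  1. ] tilt 5.0 F nest [-6.5 -1.  -5.1] M [-1.13  0.23 -0.05]
```

```bash
python3 -m handwheel '[{"gripper":1,"offset":[-0.3,0,0.6],"rotation":[0,0.017,0]},{"gripper":1,"offset":[-0.6,0,1.2],"rotation":[0,0.035,0]},{"gripper":1,"offset":[-0.9,0,1.8],"rotation":[0,0.052,0]},{"gripper":1,"offset":[-1.2,0,2.5],"rotation":[0,0.07,0]},{"gripper":1,"offset":[-1.4,0,3],"rotation":[0,0.08,0]},{"gripper":1,"offset":[-1.5,0,3.2],"rotation":[0,0.087,0]},{"gripper":1,"offset":[-1.5,0,3.2],"rotation":[0,0.087,0]},{"gripper":1,"offset":[-1.5,0,3.2],"rotation":[0,0.087,0]}]' 80
python3 -c "
from h import *
nose(42.3,0,0)"
```

```text
t: 16.45
tool_pos: [0.5158, -0.1453, 0.0353]
tool_rot: [2.553, 1.827, 0.001]
contact_force: [-1.5, -5.0, -4.2]
opening: 0.0292
grip_force: 79.1
t 16.45 pos [ 0.5158 -0.1453  0.0353] F [-1.5 -5.  -4.2] open 0.0292 grip 79.1
offset [-0.3  0.1  1. ] rot [0.002 0.    0.   ]
nose now x,y,h [42.6  0.1  0.9] tilt 0.0 F nest [-5.2 -0.2 -4.2] M [-1.09  0.42 -0.09]
```

Flat and clear of the stop. Lowering onto the floor by feel.

```bash
python3 -m handwheel '[{"gripper":1,"offset":[0,0,0.2],"rotation":[0,0,0]},{"gripper":1,"offset":[0,0,0.4],"rotation":[0,0,0]},{"gripper":1,"offset":[0,0,0.6],"rotation":[0,0,0]},{"gripper":1,"offset":[0,0,0.8],"rotation":[0,0,0]},{"gripper":1,"offset":[0,0,1],"rotation":[0,0,0]},{"gripper":1,"offset":[0,0,1],"rotation":[0,0,0]},{"gripper":1,"offset":[0,0,1],"rotation":[0,0,0]},{"gripper":1,"offset":[0,0,1],"rotation":[0,0,0]}]' 80
python3 -c "
from h import *
nose(42.3,0,0)"
```

```text
t: 17.45
tool_pos: [0.5159, -0.1453, 0.0349]
tool_rot: [2.553, 1.828, 0.001]
contact_force: [-3.6, -4.9, -0.3]
opening: 0.0289
grip_force: 79.4
t 17.45 pos [ 0.5159 -0.1453  0.0349] F [-3.6 -4.9 -0.3] open 0.0289 grip 79.4
offset [-0.4  0.   0.6] rot [0.002 0.    0.001]
nose now x,y,h [42.7  0.   0.6] tilt 0.0 F nest [-5.8  1.8 -0.3] M [-0.85  0.58  0.02]
```

```bash
python3 -m handwheel '[{"gripper":1,"offset":[0,0,0.3],"rotation":[0,0,0]},{"gripper":1,"offset":[0,0,0.6],"rotation":[0,0,0]},{"gripper":1,"offset":[-0.3,0,0.9],"rotation":[0,0,0]},{"gripper":1,"offset":[-0.6,0,0.9],"rotation":[0,0,0]},{"gripper":1,"offset":[-0.9,0,0.9],"rotation":[0,0,0]},{"gripper":1,"offset":[-1.2,0,0.9],"rotation":[0,0,0]},{"gripper":1,"offset":[-1.2,0,0.9],"rotation":[0,0,0]},{"gripper":1,"offset":[-1.2,0,0.9],"rotation":[0,0,0]}]' 80
python3 -c "
from h import *
nose(42.3,0,0)"
```

```text
t: 18.45
tool_pos: [0.5158, -0.1464, 0.0343]
tool_rot: [2.553, 1.827, 0.002]
contact_force: [-2.9, -4.9, -0.3]
opening: 0.0296
grip_force: 79.6
t 18.45 pos [ 0.5158 -0.1464  0.0343] F [-2.9 -4.9 -0.3] open 0.0296 grip 79.6
offset [ 0.6 -0.2  0. ] rot [ 0.002 -0.     0.   ]
nose now x,y,h [41.7 -0.3  0. ] tilt -0.0 F nest [-5.5  1.2 -0.3] M [-0.71  0.51 -0.01]
```

```bash
python3 -m handwheel '[{"gripper":1,"offset":[0,0,0.3],"rotation":[0,0,0]},{"gripper":1,"offset":[0,0,0.6],"rotation":[0,0,0]},{"gripper":1,"offset":[0,0,0.9],"rotation":[0,0,0]},{"gripper":1,"offset":[0,0,1.2],"rotation":[0,0,0]},{"gripper":1,"offset":[0,0,1.2],"rotation":[0,0,0]},{"gripper":1,"offset":[0,0,1.2],"rotation":[0,0,0]},{"gripper":1,"offset":[0,0,1.2],"rotation":[0,0,0]},{"gripper":1,"offset":[0,0,1.2],"rotation":[0,0,0]}]' 80
python3 -c "
from h import *
nose(42.3,0,0)"
```

```text
t: 19.45
tool_pos: [0.5158, -0.1464, 0.0342]
tool_rot: [2.554, 1.828, 0.002]
contact_force: [-6.0, -2.9, 7.5]
opening: 0.0288
grip_force: 80.7
t 19.45 pos [ 0.5158 -0.1464  0.0342] F [-6.  -2.9  7.5] open 0.0288 grip 80.7
offset [ 0.6 -0.3 -0.1] rot [ 0.002 -0.     0.001]
nose now x,y,h [41.7 -0.3 -0.1] tilt -0.0 F nest [-4.7  4.7  7.5] M [-0.43  1.22  0.03]
```

Firmly on the floor: Fz rose about 10 N and the height reads 0. Releasing and lifting clear.

```bash
python3 -m handwheel '[{"gripper":1,"offset":[0,0,-0.7],"rotation":[0,0,0]},{"gripper":0.2,"offset":[0,0,-0.7],"rotation":[0,0,0]},{"gripper":0,"offset":[0,0,-0.7],"rotation":[0,0,0]},{"gripper":-0.3,"offset":[0,0,-0.7],"rotation":[0,0,0]},{"gripper":-0.5,"offset":[0,0,-0.7],"rotation":[0,0,0]},{"gripper":-0.5,"offset":[0,0,-10],"rotation":[0,0,0]},{"gripper":-0.5,"offset":[0,0,-40],"rotation":[0,0,0]},{"gripper":-0.5,"offset":[0,0,-80],"rotation":[0,0,0]}]' 40
python3 - <<'E'
from h import *
nose(42.3,0,0)
s=cam('side');x0,y0,k=345,180,8
im=cv2.resize(s['image'][y0:y0+75,x0:x0+100,::-1],None,fx=k,fy=k,interpolation=cv2.INTER_CUBIC)
q=lambda p:tuple(int(round(v)) for v in (proj(s,p)-[x0,y0]+.5)*k)
for x in(41.3,-28.7):
  for y in(-15,15):
    cv2.circle(im,q(nest(x,y,50)),4,(0,0,255),1)
    if y<0: cv2.circle(im,q(nest(x,y,12)),4,(0,255,0),1)
cv2.imwrite('pics/s5.png',im)
E
```

```text
t: 20.45
tool_pos: [0.5147, -0.1456, 0.1129]
tool_rot: [-2.554, -1.827, -0.002]
contact_force: [0.0, -0.1, 0.5]
opening: 0.0641
grip_force: 0.0
t 20.45 pos [ 0.5147 -0.1456  0.1129] F [ 0.  -0.1  0.5] open 0.0641 grip 0.0
offset [ 0.2  1.  78.6] rot [-0.    -0.001  0.   ]
nose now x,y,h [42.   1.  78.7] tilt -0.1 F nest [-0.1 -0.1  0.5] M [ 0.   -0.02 -0.04]
```

View pics/s5.png

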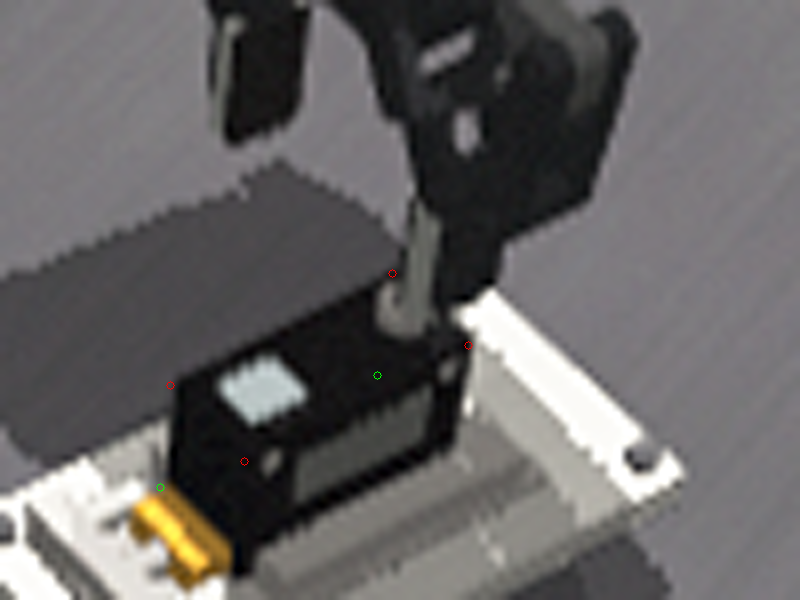

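The picture shows the head lying level in the pocket with the jaw against its nose at (190,540), socket end at (405,310), fingers clear. I'll make a light press on the flat top with shut fingers, to verify the height and seat it.

```bash
python3 -m handwheel '[{"gripper":1,"offset":[0,1,0],"rotation":[0,0,0]},{"gripper":1,"offset":[0,1,0],"rotation":[0,0,0]},{"gripper":1,"offset":[0,1,5],"rotation":[0,0,0]},{"gripper":1,"offset":[0,1,15],"rotation":[0,0,0]},{"gripper":1,"offset":[0,1,28],"rotation":[0,0,0]},{"gripper":1,"offset":[0,1,37],"rotation":[0,0,0]},{"gripper":1,"offset":[0,1,41],"rotation":[0,0,0]},{"gripper":1,"offset":[0,1,41],"rotation":[0,0,0]}]' 40
python3 -c "
from h import *
nose(42,50-16.3,0)"
```

```text
t: 21.5
tool_pos: [0.5163, -0.1462, 0.0712]
tool_rot: [2.555, 1.828, 0.002]
contact_force: [0.3, 0.1, -0.6]
opening: -0.0002
grip_force: 0.0
t 21.5 pos [ 0.5163 -0.1462  0.0712] F [ 0.3  0.1 -0.6] open -0.0002 grip 0.0
offset [ 0.  -0.7  3.2] rot [ 0.001 -0.001  0.   ]
nose now x,y,h [42.  -0.7 36.9] tilt -0.1 F nest [ 0.2 -0.2 -0.6] M [-0.03 -0.02  0.02]
```

```bash
python3 -m handwheel '[{"gripper":1,"offset":[0,0,1],"rotation":[0,0,0]},{"gripper":1,"offset":[0,0,2],"rotation":[0,0,0]},{"gripper":1,"offset":[0,0,2.5],"rotation":[0,0,0]},{"gripper":1,"offset":[0,0,3],"rotation":[0,0,0]},{"gripper":1,"offset":[0,0,3.4],"rotation":[0,0,0]},{"gripper":1,"offset":[0,0,3.8],"rotation":[0,0,0]},{"gripper":1,"offset":[0,0,4.2],"rotation":[0,0,0]},{"gripper":1,"offset":[0,0,4.2],"rotation":[0,0,0]}]' 40
python3 -c "
from h import *
nose(42,50-16.3,0)"
```

```text
t: 22.5
tool_pos: [0.5168, -0.1465, 0.0681]
tool_rot: [2.554, 1.827, 0.003]
contact_force: [-1.7, 0.6, 5.4]
opening: 0.0002
grip_force: 2.7
t 22.5 pos [ 0.5168 -0.1465  0.0681] F [-1.7  0.6  5.4] open 0.0002 grip 2.7
offset [ 0.1 -1.2  0.1] rot [ 0.002 -0.001  0.   ]
nose now x,y,h [41.9 -1.3 33.8] tilt -0.0 F nest [0.  1.8 5.4] M [ 0.04  0.31 -0.03]
```

Top felt at z = 0.0681, and fully home would be 0.068. One slightly firmer press at about 15 N, then retreat.

```bash
python3 -m handwheel '[{"gripper":1,"offset":[0,0,0.5],"rotation":[0,0,0]},{"gripper":1,"offset":[0,0,1],"rotation":[0,0,0]},{"gripper":1,"offset":[0,0,1],"rotation":[0,0,0]},{"gripper":1,"offset":[0,0,1],"rotation":[0,0,0]},{"gripper":1,"offset":[0,0,1],"rotation":[0,0,0]},{"gripper":1,"offset":[0,0,1],"rotation":[0,0,0]},{"gripper":1,"offset":[0,0,1],"rotation":[0,0,0]},{"gripper":1,"offset":[0,0,1],"rotation":[0,0,0]}]' 40
python3 -m handwheel '[{"gripper":1,"offset":[0,0,-3],"rotation":[0,0,0]},{"gripper":1,"offset":[0,0,-15],"rotation":[0,0,0]},{"gripper":1,"offset":[0,0,-40],"rotation":[0,0,0]},{"gripper":1,"offset":[-30,0,-80],"rotation":[0,0,0]},{"gripper":1,"offset":[-80,0,-110],"rotation":[0,0,0]},{"gripper":1,"offset":[-130,0,-120],"rotation":[0,0,0]},{"gripper":1,"offset":[-160,0,-120],"rotation":[0,0,0]},{"gripper":1,"offset":[-160,0,-120],"rotation":[0,0,0]}]' 40
python3 - <<'E'
from h import *
t=cam('top');s=cam('side')
cv2.imwrite('pics/f.png',np.hstack([cv2.resize(d['image'][y:y+90,x:x+90,::-1],(400,400),interpolation=cv2.INTER_CUBIC) for d,x,y in((t,310,235),(s,340,180))]))
E
```

```text
t: 23.5
tool_pos: [0.5169, -0.1465, 0.068]
tool_rot: [2.554, 1.827, 0.003]
contact_force: [-4.1, 1.9, 10.2]
opening: 0.0
grip_force: 5.2
t: 24.5
tool_pos: [0.464, -0.2994, 0.1868]
tool_rot: [2.557, 1.823, 0.003]
contact_force: [-0.1, 0.5, 0.2]
opening: -0.0001
grip_force: 0.0
```

View pics/f.png

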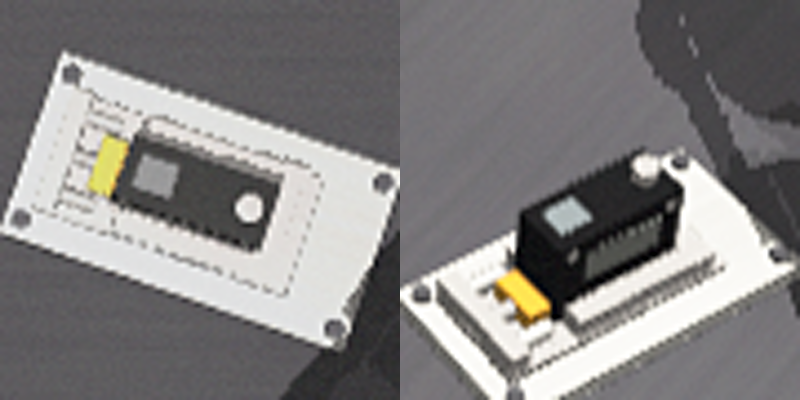

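The head lies flat between the stop and the jaw (top view: jaw (107,167), socket (250,208)), and the robot is clear. Handing in.

```bash
python3 -c "
from station import ctrl
print(ctrl.finish_job())"
```

```text
the job is handed in; nothing more can be done
None
```

The larger black sensor head is nose-first in the nest, flat on the pocket floor (top felt at 68.1 mm, home is 68.0 mm); force readings stayed near 8 N tilted and 11 N in all, and it was handed in at about 25 s with the robot clear, though no verdict came back.

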